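# Show the ball to the camera

## Robot

A 6-joint arm with a two-finger parallel gripper is mounted at the origin on the work surface. World frame = base frame: x ahead of the robot, y to its left, z up, the work surface at z = 0. Lengths are in m, angles in degrees, forces in N, time in s.
With the tool pointing down it reaches from about 0.4 to 0.825 m from the base axis. Payload 7 kg.
Tool frame: the origin (TCP) lies at the very end of the fingers, on their centre line; the grasp point (between the pads) lies 19 mm behind it; z points along the fingers, y is the line along which they close (so a half turn about z gives the same grasp; the last joint's range is limited). The gripper opens to 88 mm and grips with 3 to 60 N. Pads are 19 mm wide; open, the fingers measure 130 mm over their backs; the gripper's body (78 mm by 193 mm) begins 47 mm behind the grasp point.
Start: joints at [-52.821, 20.546, 0.682, 0, -70.136, -16.507], TCP at [0.238, -0.632, 0.227] pointing down, gripper open.
Joint ranges: [-176.03, 176.03], [-82.01, 121.73], [-58.28, 71.71], [-173.87, 95.51], [-174.79, -0.11], [-173.66, 173.66]. Speed limits (degrees/s): [136.94, 136.94, 172.46, 180, 180, 180].

## Interface

Orientations are given as [roll, pitch, yaw] about the fixed x, y, z axes, in that order (R = Rz(yaw) Ry(pitch) Rx(roll)).
In Python, from plant import get_state, imaging, r, finder gives the robot as it stands.
- The arm moves only by the shell command python3 -m handwheel 'ROWS' [FORCE]. ROWS is JSON, a list of rows, each a list of 5 numbers: the closure, from 0 (fully open) to 1 (shut), then the shift along the world's x, y, z in cm, then the turn about the world's z in degrees. A call has 1 to 8 rows; each row is the pose to reach, as a shift and turn from the pose commanded when the call began; what a row does not reach only later rows make up. A row lasts 1/8 s, in which the tool goes at most 62.5 mm and 10.7 degrees, less where a joint would pass 70% of its speed; a pose out of reach is approached as far as the arm can. A call with a gripper value outside its range is refused whole. The fingers move at their own pace and stop on an object; FORCE is the grip in N (left out, the last holds). Time passes only in rows, so rows that repeat a pose let the fingers close. It gives the time, the measured TCP pose, the force, the opening and the grip force at its end, in the units of the state.
- get_state(): the state, without advancing time (a new reading comes with each control period).
- imaging.capture(name): name is "scene" or "top" or "wrist"; returns (picture, depth): 420x560x3 uint8, red, green, blue; 420x560 float32, m along the optical axis (not along the pixel's ray), 0 where there is no reading.
- imaging.get_calibration(name): a dict with "fx", "fy", "cx", "cy" (pixels), "dist" ([k1, k2, p1, p2, k3] as OpenCV has them; the pictures are not rectified), "rvec" (rotation vector, rad) and "tvec" (3), from world to camera coordinates, as OpenCV has them; the wrist camera has in their place "hand_eye" (4x4, takes a point from camera to tool coordinates, whose origin is the TCP and whose axes are the flange's). Camera axes: x right, y down, z forward; pixel columns grow to the right and rows downward; lengths in m; the calibration is good to about 2 mm. A picture is of the moment at which its call begins: read the wrist's pose just before it. get_calibration takes no time and is no camera call.
- r.close_job(): hands the job in; it is judged then, once.
Trained networks look in the newest picture that a camera, given by its name, has taken for a name from the list of things; names that differ only in an ending like _2 or _b are one class to them, and where a whole thing is asked for, a point or a joint stands for the part that bears it (a point fixed in the world has none). Each returns a list of dicts, best first, with "p" (0 to 1); they miss things now and then, are a little off and sometimes report something else, mostly with a low value. They report only what shows in the picture. A call takes as long as a camera call. They do not tell look-alikes from the thing itself.
- finder.cut_out(camera, query): "region" (420x560 bool, what is visible of it) and "pixel" ([column, row] in pixels, amid what is visible of it).
The state is a dict: "time_s": time; "joints": joint angles; "qd": joint speeds; "joint_torque": joint torques, N m; "tcp_pos": TCP position; "eef_rot": TCP orientation; "contact_force": force on the tool from outside, world axes, zero at the start; "moment": the same for the moment, N m; "gripper_width": finger opening in m; "gripper_force": force on a finger pad.
Only numpy, scipy, OpenCV 4.12 (cv2) and the standard library are available. Lean on these libraries where they do the work, as an engineer would, in place of code of your own. Each camera call takes 0.05 s, during which the arm holds its last target. There are 200 camera calls.

## Task

The shallow tray with the loose steel ball hangs on the bench rail: lift it up and off the rail, carry it so that the ball never leaves its pocket, and hold it up for a photograph, level and still, with the ball on the axis of the camera's lens, about 12 cm in front of the glass, and the tray's open front end pointing at the lens. Finish while still holding the tray there in the air. Do not bump the camera or its tripod, and leave the other bin on the rail and the things on the bench where they are.

Things in the scene. Friction and masses are not known exactly. Their poses are not given: they have to be found in the camera images.
- tray_mid (a point): Centre of the ball tray (loose, about 160 g), 9 mm above its underside. An aluminium carrier 96 mm long (x), 52 mm wide (y), 18 mm high with a black nest on it; z is up. Its plain side walls (y = +-26 mm) run the whole length and can be gripped across the 52 mm width; centre of mass with the ball about 5 mm towards +x. -x is the open front end, +x the hook end.
- tray: Same tray, origin at the centre of its underside, same axes. At +x a back plate rises to 48 mm and folds over into a hook whose lip reaches 12 mm down behind the rail's bar (hook ends 62 mm from the middle): the tray must rise straight up, level, by more than 12 mm before it can leave towards -x. It hangs level, underside 105 mm above the bench.
- tray_front (a point): Middle of the tray's front end face, 48 mm along the tray's -x from tray_mid.
- pocket (a point): Where the ball's centre is when it rests in the middle of its pocket: 17 mm above tray_mid. The nest has three round pockets, 23 mm wide and 2.5 mm deep, in a row along x, 31 mm apart; the ball's is the middle one, the others are empty.
- ball_center (a point): Centre of the loose steel ball, 25 mm in diameter, 64 g. It can roll about 4 mm to any side in its pocket; it rolls over the pocket's 2.5 mm rim when the tray is tipped by about 35 degrees or jerked.
- rail: The fixed bench rail: a flat steel bar 5 mm thick (x), 300 mm long (y) and 42 mm high, its top edge 150 mm above the bench, on two posts behind it. Origin on the bench below the middle of the bar; the tray and the bin hang on its -x face, each 65 mm from its middle, with 78 mm or so free between them; either may hang at either end.
- bin: The other loose thing on the rail, a deeper grey parts bin, 96 x 60 x 36 mm with the same hook, a bystander. Origin at the centre of its underside.
- lens (a point): Centre of the front glass of the camera's lens, 60 mm lens diameter. The lens looks level along this frame's -x; z is up. The camera (body 116 mm wide, up to 45 mm above the lens axis and 100 mm deep from glass to back) stands on a tripod whose centre column sets the height: the axis is 150 to 195 mm above the bench.
- tripod: The fixed table-top tripod, origin on the bench below its column, 71 mm behind the glass; same axes as the lens. Three legs, one of them below the lens, reach 97 mm from the column at bench level. It carries the camera.
- assortment: Clear compartment box 90 x 165 x 30 mm lying on the bench, a loose bystander. Origin at the centre of its underside.
- print_stand: Small red printed stand with a black cap, 50 x 50 mm, 55 mm tall, a loose bystander. Origin at the centre of its underside.
- hot_air_gun: Blue-grey hot-air gun lying on the bench, 245 mm long, 68 mm high, a loose bystander. Origin on the bench below its motor housing, nozzle towards its +x.
Not all that is in view belongs to the job. What is shaped like the tripod but blue is not meant.

How it is judged:
By the outcome, as a careful person would: the job done as asked, in the order asked, and still so for the second after the job is handed in, while the arm keeps its last pose, push and grip.
It also fails if it takes over 38 s, if anything falls off the work surface, if the arm or the gripper's body presses on something with over 40 N, if the wrist force passes 120 N, or if a joint passes its speed limit or range.

## Working session

There is one attempt and no reset: what is moved stays moved. The work goes in short steps, Python scripts to look and compute and a shell command to move; the robot and the scene stay as the last step left them, time stands still between calls to the robot, and variables do not carry over. Pictures are saved under pics/ and viewed, at most 10 in all, crops included, and the job is handed in when it is done.

```bash
mkdir -p pics; cat > h.py <<'E'
import numpy as np, cv2
from scipy.spatial.transform import Rotation as R
from plant import get_state, imaging, r, finder
def pts(cam, depth, mask, st=None):
    c=imaging.get_calibration(cam); K=np.array([[c['fx'],0,c['cx']],[0,c['fy'],c['cy']],[0,0,1.]])
    v,u=np.nonzero(mask&(depth>0)); z=depth[v,u]
    n=cv2.undistortPoints(np.stack([u,v],1).astype(float)[:,None],K,np.array(c['dist'],float))[:,0]
    p=np.c_[n*z[:,None],z]
    if 'hand_eye' in c:
        H=np.array(c['hand_eye']); p=p@H[:3,:3].T+H[:3,3]
        return p@R.from_euler('xyz',st['eef_rot'],degrees=True).as_matrix().T+np.array(st['tcp_pos'])
    Rm=cv2.Rodrigues(np.array(c['rvec'],float))[0]
    return (p-np.array(c['tvec']).ravel())@Rm
E
python3 - <<'E'
from h import *
ims=[]
for cam in ['scene','top']:
    im,d=imaging.capture(cam); np.savez(''+cam+'.npz',im=im,d=d); cv2.imwrite(f'pics/{cam}.png',im[:,:,::-1])
    for q in ['tray','ball_center','lens','rail','bin','tripod','assortment','print_stand','hot_air_gun']:
        for o in finder.cut_out(cam,q)[:2]:
            m=o['region']; P=pts(cam,d,m)
            if len(P): print(cam,q,round(o['p'],2),np.round(o['pixel']),len(P),np.percentile(P,[2,50,98],axis=0).round(3).tolist())
print(get_state())
E
```

```text
scene tray 0.61 [188. 244.] 736 [[0.531, -0.307, 0.107], [0.567, -0.256, 0.121], [0.586, -0.201, 0.155]]
scene ball_center 0.73 [184. 243.] 851 [[0.529, -0.308, 0.106], [0.565, -0.256, 0.121], [0.586, -0.199, 0.155]]
scene lens 0.79 [371. 162.] 1228 [[0.52, 0.232, 0.115], [0.578, 0.282, 0.188], [0.627, 0.324, 0.207]]
scene lens 0.59 [326. 114.] 1026 [[0.284, 0.251, 0.026], [0.34, 0.297, 0.171], [0.392, 0.35, 0.194]]
scene rail 0.79 [172. 262.] 1877 [[0.349, -0.377, -0.0], [0.587, -0.315, 0.011], [0.646, -0.28, 0.152]]
scene tripod 0.71 [369. 164.] 1797 [[0.519, 0.226, 0.004], [0.576, 0.287, 0.173], [0.644, 0.332, 0.207]]
scene tripod 0.59 [326. 118.] 1424 [[0.28, 0.247, 0.004], [0.34, 0.303, 0.156], [0.412, 0.357, 0.193]]
scene assortment 0.59 [281. 271.] 2378 [[0.644, -0.148, -0.0], [0.69, -0.065, 0.013], [0.736, 0.017, 0.032]]
scene print_stand 0.71 [246. 208.] 311 [[0.427, -0.057, 0.001], [0.453, -0.036, 0.015], [0.473, -0.006, 0.059]]
scene hot_air_gun 0.89 [362. 262.] 2376 [[0.736, 0.027, 0.014], [0.811, 0.139, 0.046], [0.89, 0.28, 0.07]]
top tray 0.6 [404. 197.] 1389 [[0.532, -
[... 986 characters left out ...]
3, 0.07]]
{'time_s': 1.0, 'joints': array([-5.28214855e+01,  2.05469312e+01,  6.81837131e-01, -5.43943546e-04,
       -7.01373394e+01, -1.65089032e+01]), 'qd': array([-0.16671444,  0.0035204 ,  0.0290686 , -0.03242373,  0.04458967,
       -0.0298116 ]), 'joint_torque': array([-1.52329467e-03, -5.82392836e+01,  2.93311787e+01,  7.00293034e+00,
        1.24804163e-02, -3.14731733e-05]), 'tcp_pos': array([ 0.23825367, -0.63151839,  0.22655216]), 'eef_rot': array([ 1.79997521e+02, -2.01031966e-04, -1.59330574e+02]), 'contact_force': array([ 0.10398438,  0.51530164, -0.29710821]), 'moment': array([-0.02322535, -0.01773126,  0.01243057]), 'gripper_force': 0.0, 'gripper_width': 0.08780539687043079}
```

View pics/scene.png

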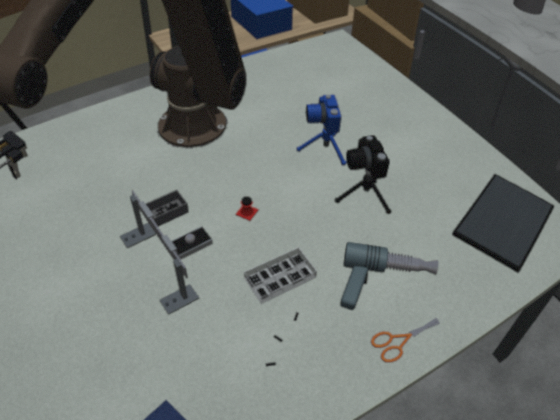

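View pics/top.png

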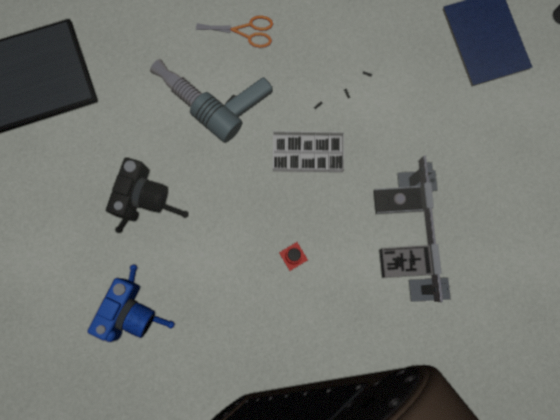

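The top view shows the tray with its ball at about (400,198), hooked at the image-right side, with the bin below it. The black camera is at about (135,195) with its lens facing right. The blue one at (122,316) is the decoy. Next I fit axes to these.

```bash
python3 - <<'E'
from h import *
D={c:np.load(c+'.npz') for c in('scene','top')}
full={c:pts(c,D[c]['d'],np.ones((420,560),bool)) for c in D}
def sel(P,lo,hi): return P[((P>lo)&(P<hi)).all(1)]
def rect(n,P):
    c,s,a=cv2.minAreaRect(P[:,:2].astype(np.float32)); print(n,len(P),np.round(c,4),np.round(s,4),round(a,1),'z',np.percentile(P[:,2],[5,50,95]).round(4))
for c,P in full.items():
    rect(c+' railtop',sel(P,[.3,-.4,.143],[.7,-.29,.16]))
    t=sel(P,[.51,-.283,.10],[.61,-.17,.135]); rect(c+' tray',t)
    b=sel(P,[.53,-.27,.131],[.59,-.22,.15]); print('ball',len(b),b.mean(0).round(4) if len(b) else'',b.max(0).round(4) if len(b) else '')
    k=sel(P,[.47,.19,.11],[.66,.36,.22]); rect(c+' cam',k)
    for z0 in np.arange(.12,.215,.01):
        q=sel(k,[0,0,z0],[1,1,z0+.01]); 
        if len(q)>20: rect('  z%.3f'%z0,q)
im=D['top']['im'][140:250,90:200]; cv2.imwrite('pics/camtop.png',cv2.resize(im[:,:,::-1],None,fx=5,fy=5,interpolation=cv2.INTER_CUBIC))
k=sel(full['top'],[.47,.17,.005],[.70,.40,.1]); print('legs',np.round(k[np.argsort(k[:,1])][::max(1,len(k)//25)],3).tolist())
k=sel(full['scene'],[.47,.17,.008],[.70,.40,.1]); print('legs',np.round(k[np.argsort(k[:,1])][::max(1,len(k)//25)],3).tolist())
E
```

```text
scene railtop 494 [ 0.4974 -0.3057] [0.2999 0.0326] 3.3 z [0.1445 0.151  0.1557]
scene tray 662 [ 0.5576 -0.24  ] [0.0603 0.0875] 2.0 z [0.1087 0.1208 0.1265]
ball 72 [ 0.5614 -0.2473  0.1394] [ 0.5699 -0.2351  0.1483]
scene cam 1277 [0.5626 0.2795] [0.0968 0.123 ] 74.1 z [0.1424 0.1877 0.2054]
  z0.130 38 [0.5897 0.2763] [0.0982 0.0287] 33.2 z [0.1328 0.1372 0.1391]
  z0.140 67 [0.5856 0.2637] [0.1184 0.0307] 34.0 z [0.1414 0.1459 0.1496]
  z0.150 92 [0.5862 0.2615] [0.1212 0.0362] 33.6 z [0.151  0.1554 0.1596]
  z0.160 122 [0.5753 0.266 ] [0.1163 0.073 ] 8.5 z [0.1609 0.1651 0.1692]
  z0.170 151 [0.5724 0.2663] [0.1195 0.0755] 4.7 z [0.1708 0.1751 0.1795]
  z0.180 218 [0.5689 0.2698] [0.1213 0.0817] 1.8 z [0.1805 0.1857 0.1898]
  z0.190 415 [0.5621 0.2811] [0.0939 0.1184] 74.1 z [0.1904 0.194  0.1988]
  z0.200 153 [0.5699 0.3059] [0.0347 0.0978] 73.5 z [0.2004 0.2047 0.2085]
top railtop 905 [ 0.4973 -0.3042] [0.2979 0.0312] 3.8 z [0.1447 0.1509 0.1554]
top tray 1007 [ 0.5586 -0.2393] [0.0529 0.0902] 3.9 z [0.1151 0.1211 0.1257]
ball 111 [ 0.5575 -0.2414  0.1395] [ 0.569  -0.2303  0
[... 1101 characters left out ...]
362, 0.028], [0.501, 0.367, 0.016], [0.499, 0.373, 0.018], [0.662, 0.387, 0.007], [0.676, 0.399, 0.008]]
legs [[0.597, 0.174, 0.009], [0.55, 0.218, 0.009], [0.55, 0.227, 0.017], [0.553, 0.237, 0.036], [0.551, 0.244, 0.022], [0.558, 0.253, 0.045], [0.555, 0.261, 0.059], [0.556, 0.271, 0.059], [0.564, 0.279, 0.061], [0.574, 0.288, 0.074], [0.571, 0.291, 0.066], [0.571, 0.293, 0.057], [0.577, 0.296, 0.077], [0.578, 0.298, 0.081], [0.584, 0.3, 0.065], [0.575, 0.304, 0.1], [0.584, 0.306, 0.07], [0.574, 0.309, 0.035], [0.618, 0.311, 0.041], [0.595, 0.312, 0.068], [0.636, 0.314, 0.029], [0.631, 0.316, 0.041], [0.641, 0.318, 0.028], [0.578, 0.321, 0.074], [0.66, 0.324, 0.013], [0.632, 0.395, 0.009]]
```

View pics/camtop.png

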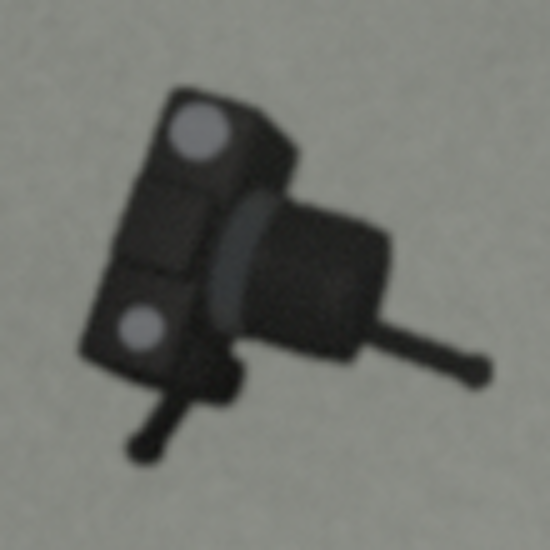

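```bash
python3 - <<'E'
from h import *
from scipy.optimize import least_squares
D={c:np.load(c+'.npz') for c in('scene','top')}
full={c:pts(c,D[c]['d'],np.ones((420,560),bool)) for c in D}
for c in ['scene','top','both']:
    P=np.vstack(list(full.values())) if c=='both' else full[c]
    k=P[((P>[.45,.17,.12])&(P<[.68,.38,.22])).all(1)]
    for yaw0 in [74]:
        a=np.radians(yaw0); f=-np.array([np.cos(a),np.sin(a)]); l=np.array([-f[1],f[0]])
        o=np.array([.5608,.2834]); s=(k[:,:2]-o)@f; t=(k[:,:2]-o)@l
        m=(s>.0)&(s<.042)&(abs(t)<.045)
        q=k[m]
        def res(x):
            a=x[3];f=-np.array([np.cos(a),np.sin(a)]); l=np.array([-f[1],f[0]])
            return np.hypot((q[:,:2]-o)@l-x[0],q[:,2]-x[1])-x[2]
        for fixr in (0,1):
            S=least_squares((lambda x:res([x[0],x[1],.03,x[2]])) if fixr else res,[0,.163,a] if fixr else [0,.163,.03,a],loss='soft_l1',f_scale=.002)
            x=S.x; yaw=x[-1]; print(c,len(q),'lat,z,(r)',x[:-1].round(4),'yaw',np.degrees(yaw).round(2),'rms',np.sqrt(2*S.cost/len(q)).round(4),
             'glass s',np.percentile(s[(abs(t-x[0])<.03)],[95,98,99.5]).round(4),'back',np.percentile(s,[.5,2]).round(4),'t',np.percentile(t,[1,99]).round(4))
            f=-np.array([np.cos(yaw),np.sin(yaw)]); l=np.array([-f[1],f[0]]); print('  glass~',(o+.049*f+x[0]*l).round(4), 'ball tgt',(o+.169*f+x[0]*l).round(4))
E
```

```text
scene 343 lat,z,(r) [-0.003   0.1624  0.0329] yaw 72.8 rms 0.0023 glass s [0.0494 0.05   0.0508] back [-0.044  -0.0415] t [-0.0516  0.0609]
  glass~ [0.5434 0.2375] ball tgt [0.5079 0.1229]
scene 343 lat,z,(r) [-0.0003  0.1646] yaw 72.28 rms 0.0024 glass s [0.0493 0.05   0.0508] back [-0.044  -0.0415] t [-0.0516  0.0609]
  glass~ [0.5456 0.2368] ball tgt [0.5091 0.1225]
top 681 lat,z,(r) [-0.001   0.1638  0.0306] yaw 77.59 rms 0.0021 glass s [0.0471 0.0477 0.0482] back [-0.0473 -0.0446] t [-0.0573  0.0551]
  glass~ [0.5493 0.2358] ball tgt [0.5235 0.1186]
top 681 lat,z,(r) [-0.0011  0.1645] yaw 77.54 rms 0.0021 glass s [0.0471 0.0477 0.0482] back [-0.0473 -0.0446] t [-0.0573  0.0551]
  glass~ [0.5492 0.2358] ball tgt [0.5233 0.1186]
both 1024 lat,z,(r) [-0.0008  0.1644  0.03  ] yaw 75.73 rms 0.0022 glass s [0.0477 0.0489 0.0501] back [-0.0469 -0.044 ] t [-0.0572  0.0597]
  glass~ [0.5479 0.2361] ball tgt [0.5184 0.1198]
both 1024 lat,z,(r) [-0.0008  0.1645] yaw 75.73 rms 0.0022 glass s [0.0477 0.0489 0.0501] back [-0.0469 -0.044 ] t [-0.0572  0.0597]
  glass~ [0.5479 0.2361] ball tgt [0.5184 0.1198]
```

```bash
python3 -m handwheel '[[0,4,5,3,10],[0,8,10,6,20],[0,12,15,6,30],[0,16,20,6,40],[0,20,25,6,50],[0,24,30,6,60],[0,28,35,6,70],[0,32,38.5,6,72.8]]'; python3 -m handwheel '[[0,0,0,0,0],[0,0,0,0,0]]'
python3 - <<'E'
from h import *
print(np.array(imaging.get_calibration('wrist')['hand_eye']).round(3))
s=get_state(); im,d=imaging.capture('wrist'); np.savez('w1.npz',im=im,d=d); print(s['tcp_pos'],s['eef_rot'],s['time_s'],s['joints'].round(0))
cv2.imwrite('pics/w1.png',im[:,:,::-1])
for q in ['tray','ball_center','rail','bin']:
    for o in finder.cut_out('wrist',q)[:2]:
        m=o['region']; P=pts('wrist',d,m,s)
        if len(P): print(q,round(o['p'],2),np.round(o['pixel']),len(P),np.percentile(P,[2,50,98],axis=0).round(3).tolist())
E
```

```text
time_s: 2.0
tcp_pos: [0.5498, -0.2538, 0.2873]
eef_rot: [-179.9, -0.0, -86.3]
contact_force: [1.2, -1.2, 0.1]
gripper_width: 0.0875
gripper_force: 0.0
time_s: 2.25
tcp_pos: [0.5489, -0.2554, 0.2864]
eef_rot: [180.0, 0.0, -86.5]
contact_force: [-0.4, 0.1, 0.5]
gripper_width: 0.0879
gripper_force: 0.0
[[ 0.    -0.968 -0.25   0.067]
 [ 1.     0.001 -0.     0.   ]
 [ 0.001 -0.25   0.968 -0.159]
 [ 0.     0.     0.     1.   ]]
[ 0.54885948 -0.25536343  0.28637466] [ 1.79970910e+02  1.90940342e-03 -8.64805607e+01] 2.25 [ -6.  12.  -3.   0. -75.  10.]
tray 0.7 [270. 185.] 5786 [[0.531, -0.307, 0.118], [0.558, -0.262, 0.122], [0.584, -0.201, 0.155]]
tray 0.36 [273. 202.] 558 [[0.546, -0.258, 0.133], [0.557, -0.248, 0.14], [0.568, -0.237, 0.144]]
ball_center 0.76 [274. 204.] 546 [[0.546, -0.257, 0.133], [0.557, -0.248, 0.141], [0.567, -0.237, 0.144]]
rail 0.64 [353. 136.] 7914 [[0.352, -0.378, 0.003], [0.492, -0.324, 0.01], [0.644, -0.281, 0.152]]
bin 0.58 [414. 188.] 8373 [[0.397, -0.315, 0.108], [0.423, -0.264, 0.12], [0.46, -0.21, 0.155]]
```

View pics/w1.png

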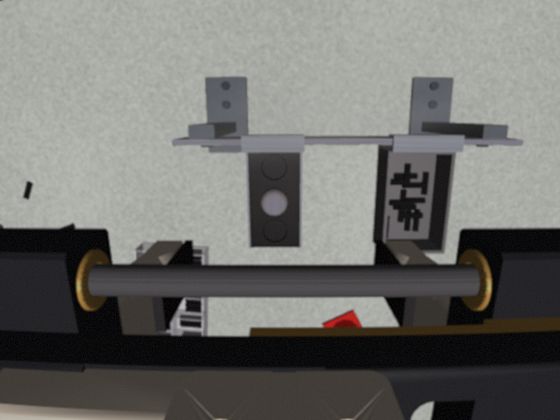

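The wrist view shows the tray between columns 248 and 302, with the ball at (274,203) in the middle pocket and the bin well clear on the right. I'll fit the pose.

```bash
python3 - <<'E'
from h import *
D=np.load('w1.npz'); s={'tcp_pos':[0.54885948,-0.25536343,0.28637466],'eef_rot':[179.97,0,-86.48]}
P=pts('wrist',D['d'],np.ones((420,560),bool),s)
g=lambda lo,hi:P[((P>lo)&(P<hi)).all(1)]
t=g([.51,-.30,.115],[.61,-.17,.128]); c,sz,a=cv2.minAreaRect(t[:,:2].astype(np.float32)); print('tray',len(t),np.round(c,4),np.round(sz,4),a)
# side edges per y slice
E=[(y,*np.percentile(q[:,0],[.5,99.5])) for y in np.arange(-.275,-.205,.005) for q in [t[abs(t[:,1]-y)<.0025]] if len(q)>20]
E=np.array(E); print('xc,slope deg', [(np.polyfit(E[:,0]+.245,E[:,i],1)[1].round(4),np.degrees(np.polyfit(E[:,0],E[:,i],1)[0]).round(2)) for i in (1,2)])
print('front y',np.percentile(t[:,1],[99.5]))
rt=g([.3,-.4,.145],[.7,-.27,.16]); print('rail',len(rt),cv2.minAreaRect(rt[:,:2].astype(np.float32)))
b=g([.535,-.27,.1335],[.58,-.225,.15])
from scipy.optimize import least_squares
x=least_squares(lambda x:np.linalg.norm(b-x,axis=1)-.0125,[.557,-.247,.131],loss='soft_l1',f_scale=.001).x; print('ball',len(b),x.round(4))
E
```

```text
tray 4639 [ 0.5568 -0.2444] [0.0521 0.093 ] 3.6720032691955566
xc,slope deg [(np.float64(0.5312), np.float64(-4.26)), (np.float64(0.5824), np.float64(-3.82))]
front y [-0.19822895]
rail 4389 ((0.4958000183105469, -0.30911266803741455), (0.2994057536125183, 0.023447873070836067), 4.0318708419799805)
ball 545 [ 0.5568 -0.2458  0.1316]
```

```bash
python3 -m handwheel '[[0,0.8,0.75,-3,0.3],[0,0.8,0.75,-7,0.3],[0,0.8,0.75,-10,0.3],[0,0.8,0.75,-10,0.3],[0,0.8,0.75,-10,0.3]]'
```

```text
time_s: 3.12
tcp_pos: [0.5574, -0.249, 0.1881]
eef_rot: [-179.9, -0.1, -86.3]
contact_force: [0.3, 0.4, 0.7]
gripper_width: 0.0876
gripper_force: 0.0
```

```bash
python3 -m handwheel '[[0,0,0,-4,0],[0,0,0,-7,0],[0,0,0,-9.1,0],[0,0,0,-9.1,0],[0,0,0,-9.1,0]]'; python3 -m handwheel '[[0.3,0,0,0,0],[0.5,0,0,0,0],[0.5,0,0,0,0],[0.5,0,0,0,0],[0.5,0,0,0,0],[0.5,0,0,0,0]]' 30
```

```text
time_s: 3.75
tcp_pos: [0.5581, -0.2486, 0.0976]
eef_rot: [-179.8, -0.1, -86.2]
contact_force: [0.9, 0.4, 1.1]
gripper_width: 0.0876
gripper_force: 0.0
time_s: 4.5
tcp_pos: [0.5572, -0.2482, 0.0957]
eef_rot: [-180.0, -0.0, -86.2]
contact_force: [1.8, 0.7, -0.0]
gripper_width: 0.0517
gripper_force: 30.0
```

```bash
python3 -m handwheel '[[0.5,0,0,0.2,0],[0.5,0,0,0.6,0],[0.5,0,0,1.1,0],[0.5,0,0,1.7,0],[0.5,0,0,2.2,0],[0.5,0,0,2.6,0],[0.5,0,0,2.8,0],[0.5,0,0,2.8,0]]'
python3 - <<'E'
from h import *
im,d=imaging.capture('wrist'); s=get_state(); print(s['contact_force'],s['moment'],s['gripper_width'])
cv2.imwrite('pics/w2.png',im[:300,:,::-1])
P=pts('wrist',d,np.ones(d.shape,bool),s)
for n,lo,hi in [('walls',[.50,-.28,.13],[.61,-.17,.157])]:
    q=P[((P>lo)&(P<hi)).all(1)]; print(n,len(q),np.percentile(q,[2,50,98],axis=0).round(4))
    A=np.c_[q[:,:2]-q[:,:2].mean(0),np.ones(len(q))]; k=abs(q[:,2]-np.median(q[:,2]))<.003
    print('tilt deg',np.degrees(np.linalg.lstsq(A[k],q[k,2],rcond=None)[0][:2]).round(2))
E
```

```text
time_s: 5.5
tcp_pos: [0.5569, -0.2481, 0.1237]
eef_rot: [-180.0, 0.0, -86.2]
contact_force: [-0.5, 2.3, -2.1]
gripper_width: 0.0516
gripper_force: 30.0
[ 0.57954707  0.49802179 -2.0115213 ] [ 0.50677504  0.12677086 -0.04559766] 0.05216131230781543
walls 10822 [[ 0.5194 -0.2793  0.1352]
 [ 0.5589 -0.2631  0.1496]
 [ 0.5951 -0.2288  0.1537]]
tilt deg [0.01 1.23]
```

View pics/w2.png

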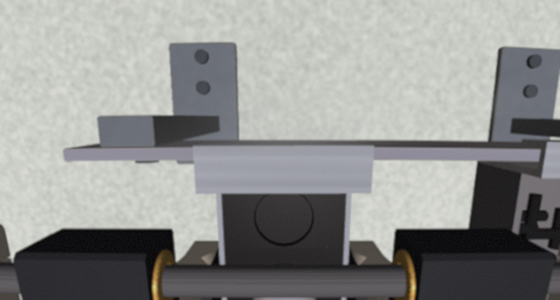

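Held level and clear of the rail. I'll carry it up and over so the wrist camera can look down on the lens from the side.

```bash
python3 -m handwheel '[[0.5,0,0,0.4,0],[0.5,0,0,1.2,0],[0.5,0,0.2,2.2,0],[0.5,0,0.8,3.4,0],[0.5,0,1.8,4.6,0],[0.5,0.2,3.2,5.6,-2],[0.5,0.5,5,6.6,-5],[0.5,0.9,7,7.6,-9]]'
python3 -m handwheel '[[0.5,0.2,0.8,0.3,-3],[0.5,0.6,2.4,1,-8],[0.5,1.1,4.6,1.8,-14],[0.5,1.7,7,2.6,-20],[0.5,2.4,9.5,3.4,-26],[0.5,3,12,4.2,-32],[0.5,3.5,14,4.8,-37],[0.5,3.8,15.2,5.2,-40]]'
python3 -m handwheel '[[0.5,0.2,0.8,0.2,-3],[0.5,0.6,2.6,0.4,-8],[0.5,1.1,5,0.6,-14],[0.5,1.7,8,0.8,-20],[0.5,2.4,11,0.9,-26],[0.5,3,14,0.9,-32],[0.5,3.4,16.4,0.9,-37],[0.5,3.6,18,0.9,-41]]'
python3 -m handwheel '[[0.5,0,0.5,0,0],[0.5,0,0.5,0,0]]'
python3 - <<'E'
from h import *
s=get_state(); im,d=imaging.capture('wrist'); print(s['tcp_pos'],s['eef_rot'],s['time_s'],s['joints'].round(0))
np.savez('w3.npz',im=im,d=d,p=s['tcp_pos'],r=s['eef_rot']); cv2.imwrite('pics/w3.png',im[:,:,::-1])
print([(q,[(round(o['p'],2),o['pixel']) for o in finder.cut_out('wrist',q)]) for q in('lens','ball_center')])
E
```

```text
time_s: 6.55
tcp_pos: [0.5659, -0.1771, 0.2007]
eef_rot: [-180.0, 0.0, -95.3]
contact_force: [0.4, 0.3, -3.2]
gripper_width: 0.0519
gripper_force: 30.0
time_s: 7.55
tcp_pos: [0.6039, -0.0245, 0.2527]
eef_rot: [-180.0, 0.1, -135.3]
contact_force: [0.2, -0.6, -3.0]
gripper_width: 0.0516
gripper_force: 30.0
time_s: 8.55
tcp_pos: [0.6395, 0.1556, 0.2611]
eef_rot: [180.0, 0.0, -176.3]
contact_force: [-0.3, 0.9, -2.0]
gripper_width: 0.0518
gripper_force: 30.0
time_s: 8.8
tcp_pos: [0.6395, 0.159, 0.2609]
eef_rot: [-180.0, 0.0, -176.1]
contact_force: [-0.1, 0.9, -3.1]
gripper_width: 0.0518
gripper_force: 30.0
[0.6394862  0.15900667 0.26087924] [-1.79999308e+02  3.33404111e-03 -1.76104341e+02] 8.8 [  31.   18.    1.    0.  -73. -117.]
[('lens', [(0.94, [483.1, 114.1])]), ('ball_center', [(0.58, [295.2, 309.8]), (0.49, [479.9, 110.8])])]
```

View pics/w3.png

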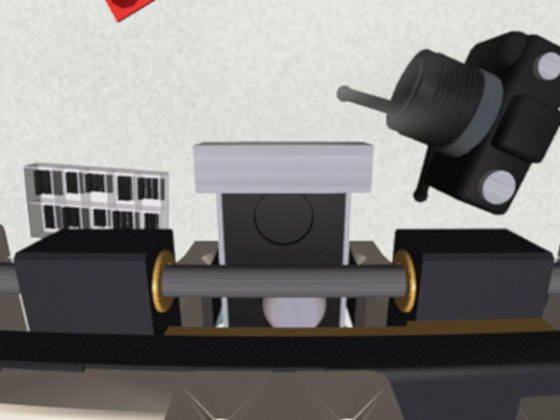

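The wrist view shows the black camera in full, with its barrel front near (405,100). The ball is still in the middle pocket at (295,305). Now I fit the barrel from this view.

```bash
python3 - <<'E'
from h import *
from scipy.optimize import least_squares
D=np.load('w3.npz'); s={'tcp_pos':D['p'],'eef_rot':D['r']}
P=pts('wrist',D['d'],np.ones((420,560),bool),s)
k=P[((P>[.45,.17,.12])&(P<[.68,.38,.22])).all(1)]
o=np.array([.5608,.2834])
def fr(a): f=-np.array([np.cos(a),np.sin(a)]); return f,np.array([-f[1],f[0]])
a=np.radians(74)
for smin,smax in [(.0,.045),(.012,.045),(.005,.04)]:
    f,l=fr(a); S=(k[:,:2]-o)@f; T=(k[:,:2]-o)@l
    q=k[(S>smin)&(S<smax)&(abs(T)<.04)&(k[:,2]>.155)]
    def res(x,R_):
        f,l=fr(x[2]); return np.hypot((q[:,:2]-o)@l-x[0],q[:,2]-x[1])-R_
    for free in (0,1):
        x=least_squares(lambda x:res(x,x[3] if free else .03),[0,.163,a,.03],loss='soft_l1',f_scale=.001).x
        f2,l2=fr(x[2]); S2=(k[:,:2]-o)@f2; T2=(k[:,:2]-o)@l2
        fs=S2[(abs(T2-x[0])<.025)&(k[:,2]>.165)]
        print(len(q),x.round(4),'yaw',np.degrees(x[2]).round(2),'front',np.percentile(fs,[97,99,99.8]).round(4),'glass',(o+np.percentile(fs,99)*f2+x[0]*l2).round(4),'t',np.percentile(T2,[.5,99.5]).round(4))
print(cv2.minAreaRect(k[k[:,2]>.19][:,:2].astype(np.float32)))
b=k[(k[:,2]>.199)]; print(cv2.minAreaRect(b[:,:2].astype(np.float32)))
E
```

```text
6366 [-1.3000e-03  1.6460e-01  1.3064e+00  3.0000e-02] yaw 74.85 front [0.0488 0.0492 0.0496] glass [0.5467 0.2362] t [-0.0551  0.0567]
6366 [-0.0014  0.1638  1.3059  0.0307] yaw 74.82 front [0.0488 0.0492 0.0496] glass [0.5466 0.2363] t [-0.0551  0.0567]
4374 [-5.0000e-04  1.6440e-01  1.2817e+00  3.0000e-02] yaw 73.44 front [0.0488 0.0492 0.0495] glass [0.5463 0.2364] t [-0.0553  0.0562]
4374 [-3.0000e-04  1.6500e-01  1.2806e+00  2.9400e-02] yaw 73.37 front [0.0488 0.0492 0.0495] glass [0.5464 0.2363] t [-0.0553  0.0562]
4808 [-5.0000e-04  1.6450e-01  1.2829e+00  3.0000e-02] yaw 73.51 front [0.0488 0.0492 0.0495] glass [0.5464 0.2363] t [-0.0553  0.0562]
4808 [-4.0000e-04  1.6500e-01  1.2824e+00  2.9600e-02] yaw 73.47 front [0.0488 0.0492 0.0495] glass [0.5464 0.2363] t [-0.0553  0.0562]
((0.5604820847511292, 0.2817617654800415), (0.0947505459189415, 0.11560124158859253), 74.64757537841797)
((0.5687296986579895, 0.3072187304496765), (0.03493620082736015, 0.0987764447927475), 72.093017578125)
```

```bash
python3 -m handwheel '[[0.5,-0.3,-0.2,0,3],[0.5,-1,-0.6,0,9],[0.5,-2.2,-1.3,0,16],[0.5,-3.6,-2.1,0,23],[0.5,-5,-2.9,0,30],[0.5,-6.2,-3.5,0,36],[0.5,-7.1,-3.9,0,40],[0.5,-7.5,-4,0,42]]'
python3 -m handwheel '[[0.5,-0.3,0,-0.3,3],[0.5,-0.9,0,-0.9,8],[0.5,-1.9,0,-1.8,14],[0.5,-3,0,-2.9,19],[0.5,-4,0,-4.1,23],[0.5,-4.8,0,-5.3,26],[0.5,-5.2,0,-6.3,27.5],[0.5,-5.2,0,-6.9,27.9]]'
python3 -m handwheel '[[0.5,0,0,-0.3,0],[0.5,0,0,-1,0],[0.5,0,0,-2,0],[0.5,0,0,-3.2,0],[0.5,0,0,-4.4,0],[0.5,0,0,-5.4,0],[0.5,0,0,-6.1,0],[0.5,0,0,-6.3,0]]'
python3 -m handwheel '[[0.5,0,0,0,0],[0.5,0,0,0,0],[0.5,0,0,0,0]]'
python3 - <<'E'
from h import *
from scipy.optimize import least_squares
s=get_state(); print(s['tcp_pos'],s['eef_rot'],s['time_s'])
V=[]
for cam in ['scene','top']:
    im,d=imaging.capture(cam)
    V.append(im[90:290,200:440] if cam=='scene' else im[130:280,90:330])
    P=pts(cam,d,np.ones(d.shape,bool))
    a=np.radians(73.8); f=-np.array([np.cos(a),np.sin(a)]); l=np.array([-f[1],f[0]]); o=np.array([.5608,.2834])
    k=P[((P>[.45,.19,.12])&(P<[.68,.38,.22])).all(1)]; S=(k[:,:2]-o)@f; T=(k[:,:2]-o)@l
    q=k[(S>.005)&(S<.042)&(abs(T)<.04)&(k[:,2]>.15)]
    x=least_squares(lambda x:np.hypot((q[:,:2]-o)@l-x[0],q[:,2]-x[1])-.03,[0,.163],loss='soft_l1',f_scale=.001).x
    print(cam,'lens lat,z',len(q),x.round(4))
    for ob in finder.cut_out(cam,'ball_center')[:2]:
        b=pts(cam,d,ob['region']); print(' seg',round(ob['p'],2),np.round(ob['pixel']),len(b),b.mean(0).round(3))
    b=P[(np.hypot(P[:,0]-.513,P[:,1]-.121)<.016)&(P[:,2]>.164)&(P[:,2]<.182)]
    if len(b)>10:
        y=least_squares(lambda y:np.linalg.norm(b-y,axis=1)-.0125,[.513,.121,.165],loss='soft_l1',f_scale=.001).x
        print(' ball',len(b),y.round(4),'s from glass',((y[:2]-o)@f-.049).round(4),'lat err',((y[:2]-o)@l-x[0]).round(4),'z err',(y[2]-x[1]).round(4))
cv2.imwrite('pics/end.png',cv2.resize(np.vstack([V[0],V[1]]),None,fx=1.7,fy=1.7)[:,:,::-1])
E
```

```text
time_s: 9.95
tcp_pos: [0.5644, 0.118, 0.2611]
eef_rot: [-180.0, 0.0, -134.2]
contact_force: [-0.4, 0.1, -3.2]
gripper_width: 0.0515
gripper_force: 30.0
time_s: 10.95
tcp_pos: [0.5128, 0.1187, 0.1912]
eef_rot: [180.0, -0.0, -106.3]
contact_force: [0.3, 0.4, -2.2]
gripper_width: 0.0516
gripper_force: 30.0
time_s: 11.95
tcp_pos: [0.5127, 0.1187, 0.128]
eef_rot: [180.0, -0.0, -106.3]
contact_force: [-0.1, 0.4, -2.2]
gripper_width: 0.0515
gripper_force: 30.0
time_s: 12.32
tcp_pos: [0.513, 0.1189, 0.1289]
eef_rot: [-180.0, 0.0, -106.3]
contact_force: [0.3, 0.7, -2.8]
gripper_width: 0.0516
gripper_force: 30.0
[0.51298067 0.11890136 0.12890534] [-1.79974436e+02  2.87124109e-02 -1.06325936e+02] 12.325
scene lens lat,z 282 [-0.0003  0.1636]
top lens lat,z 0 [0.    0.163]
```

View pics/end.png

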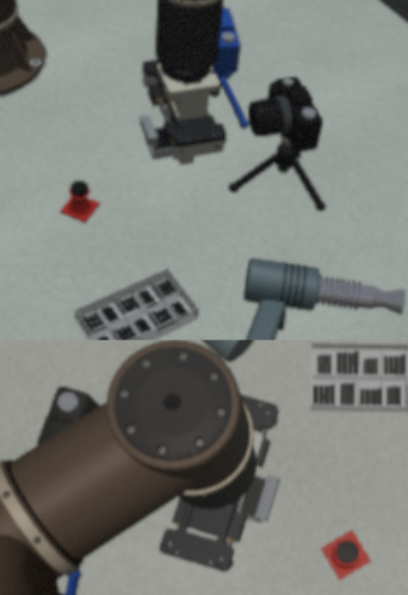

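In the scene part the tray faces the lens with a clear gap and nothing is touched, but the ball is hidden by the gripper. I'll check ball and tray with the wrist camera.

```bash
python3 - <<'E'
from h import *
from scipy.optimize import least_squares
s=get_state(); im,d=imaging.capture('wrist')
cv2.imwrite('pics/w4.png',im[:,:,::-1])
P=pts('wrist',d,np.ones(d.shape,bool),s)
b=P[(np.hypot(P[:,0]-.513,P[:,1]-.121)<.017)&(P[:,2]>.160)&(P[:,2]<.180)]
y=least_squares(lambda y:np.linalg.norm(b-y,axis=1)-.0125,[.513,.121,.165],loss='soft_l1',f_scale=.001).x
a=np.radians(73.8); f=-np.array([np.cos(a),np.sin(a)]); l=np.array([-f[1],f[0]]); g=np.array([.5465,.2362])
print('ball',len(b),y.round(4),'dist',((y[:2]-g)@f).round(4),'lat',((y[:2]-g)@l).round(4),'z err',(y[2]-.1645).round(4))
# tray nest plane & hook top plane, axes along f,l
S=(P[:,:2]-y[:2])@f; T=(P[:,:2]-y[:2])@l
for n,m in [('nest',(S>.015)&(S<.042)&(abs(T)<.02)&(P[:,2]>.145)&(P[:,2]<.165)),('hook',(S>.05)&(S<.062)&(abs(T)<.024)&(P[:,2]>.18)&(P[:,2]<.21))]:
    if m.sum()>20:
        z=P[m,2]; c=np.linalg.lstsq(np.c_[S[m],T[m],np.ones(m.sum())],z,rcond=None)[0]; print(n,m.sum(),np.median(z).round(4),'tilt',np.degrees(c[:2]).round(2))
m=(S>.045)&(S<.066)&(abs(T)<.04)&(P[:,2]>.18)&(P[:,2]<.21); print(cv2.minAreaRect(P[m][:,:2].astype(np.float32)), 'T mid',np.percentile(T[m],[1,99]).round(4))
E
```

```text
ball 1633 [0.5092 0.1216 0.1647] dist 0.1205 lat -0.0038 z err 0.0002
nest 6145 0.1544 tilt [-2.15 -1.72]
hook 6453 0.1869 tilt [-4.39 -0.1 ]
((0.4978834092617035, 0.06835134327411652), (0.014450116083025932, 0.05259528383612633), 73.88787841796875) T mid [-0.0215  0.0295]
```

View pics/w4.png

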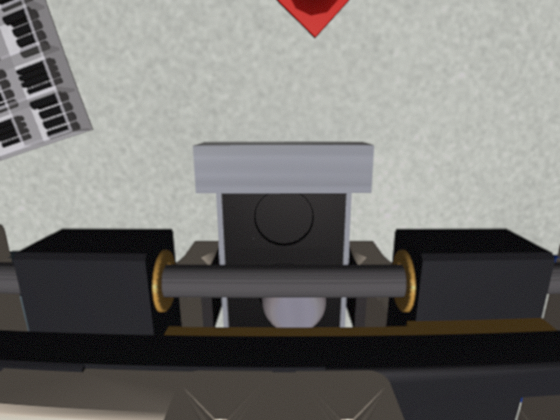

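The ball is still in its pocket at about (295,305), but it has rolled about 4 mm to the side (lateral -3.8 mm). Tray heading, distance and height are good. I'll shift it sideways slowly so the ball itself sits on the axis.

```bash
python3 -m handwheel '[[0.5,0.02,-0.01,0,0],[0.5,0.06,-0.02,0,0],[0.5,0.11,-0.03,0,0],[0.5,0.17,-0.05,0,0],[0.5,0.23,-0.07,0,0],[0.5,0.29,-0.09,0,0],[0.5,0.33,-0.1,0,0],[0.5,0.35,-0.1,0,0]]'
python3 -m handwheel '[[0.5,0,0,0,0],[0.5,0,0,0,0],[0.5,0,0,0,0],[0.5,0,0,0,0],[0.5,0,0,0,0],[0.5,0,0,0,0],[0.5,0,0,0,0],[0.5,0,0,0,0]]'
cat > chk.py <<'E'
from h import *
from scipy.optimize import least_squares
a=np.radians(73.8); f=-np.array([np.cos(a),np.sin(a)]); l=np.array([-f[1],f[0]]); g=np.array([.5465,.2362])
for i in range(3):
    s=get_state(); im,d=imaging.capture('wrist'); P=pts('wrist',d,np.ones(d.shape,bool),s)
    b=P[(np.hypot(P[:,0]-.513,P[:,1]-.121)<.017)&(P[:,2]>.160)&(P[:,2]<.180)]
    y=least_squares(lambda y:np.linalg.norm(b-y,axis=1)-.0125,[.513,.121,.165],loss='soft_l1',f_scale=.001).x
    S=(P[:,:2]-g)@f; T=(P[:,:2]-g)@l
    m=(S>.16)&(S<.19)&(abs(T)<.04)&(P[:,2]>.18)&(P[:,2]<.21)
    n=(S>.138)&(S<.165)&(abs(T-np.mean(T[m]))<.022)&(P[:,2]>.152)&(P[:,2]<.162)&(np.hypot(S-.1505,T-np.mean(T[m]))>.013)
    c=least_squares(lambda c:c[0]*(S[n]-.15)+c[1]*T[n]+c[2]-P[n,2],[0,0,.155],loss='soft_l1',f_scale=.0005).x
    print(s['time_s'],'ball',y.round(4),'dist',((y[:2]-g)@f).round(4),'lat',((y[:2]-g)@l).round(4),'tray lat',np.percentile(T[m],[1,99]).mean().round(4),'nest z,tilt',c[2].round(4),np.degrees(c[:2]).round(2),n.sum())
E
python3 chk.py
```

```text
time_s: 13.58
tcp_pos: [0.5164, 0.1178, 0.1286]
eef_rot: [-180.0, 0.0, -106.3]
contact_force: [-0.0, 0.0, -3.0]
gripper_width: 0.0518
gripper_force: 30.0
time_s: 14.58
tcp_pos: [0.5163, 0.1178, 0.1285]
eef_rot: [180.0, -0.0, -106.3]
contact_force: [-0.0, 0.4, -2.2]
gripper_width: 0.0515
gripper_force: 30.0
14.575 ball [0.5127 0.1205 0.1645] dist 0.1205 lat -0.0002 tray lat 0.0001 nest z,tilt 0.1547 [ 0.18 -0.05] 3067
14.625 ball [0.5127 0.1206 0.1645] dist 0.1204 lat -0.0002 tray lat 0.0 nest z,tilt 0.1548 [-0.13  0.02] 3059
14.675 ball [0.5127 0.1206 0.1646] dist 0.1205 lat -0.0002 tray lat 0.0001 nest z,tilt 0.1548 [ 0.12 -0.07] 3068
```

The ball is now 0.2 mm off the axis and 120.5 mm from the glass, at the lens height. The nest reads level within 0.2° and everything is still.

```bash
python3 -c "
from plant import r; print(r.close_job())"
```

```text
the job is handed in; nothing more can be done
None
```

The job is handed in: the arm is holding the tray level and still in front of the black camera, open front end toward the lens, with the ball in its pocket about 0.2 mm off the lens axis and 120.5 mm from the glass by my measurement, and I saw no contact with the camera, tripod, bin or bench items.

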